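Pop and steady the lid of the size-plate box

ROBOT

A 7-joint arm with a two-finger parallel gripper is mounted at the origin on the work surface. World frame = base frame: x ahead of the robot, y to its left, z up, the work surface at z = 0. Lengths are in m, angles in rad, forces in N, time in s.
With the tool pointing down it reaches from about 0.425 to 0.875 m from the base axis. Payload 4.7 kg.
Tool frame: the origin (TCP) lies at the very end of the fingers, on their centre line; the grasp point (between the pads) lies 19 mm behind it; x points along the fingers, z is the direction in which the jaws open and shut, and the axes are right-handed (so a half turn about x gives the same grasp; the last joint's range is limited). The gripper opens to 87 mm and grips with 3 to 60 N. Pads are 19 mm wide; open, the fingers measure 117 mm over their backs; the gripper's body (75 mm by 190 mm) begins 51 mm behind the grasp point.
Start: joints at [1.283, 0.321, -0.07, 1.45, 0.023, 1.371, -0.057], TCP at [0.193, -0.621, 0.223] pointing down, gripper open.
Joint ranges: [-2.86, 2.86], [-0.3, 2.09], [-1.38, 1.24], [0.06, 2.45], [-1.56, 4.7], [0.09, 2.05], [-2.69, 2.69]. Speed limits (rad/s): [2.57, 2.57, 3.14, 3.14, 3.14, 3.14, 3.14].

INTERFACE

Orientations are given as a rotation vector (axis times angle).
In Python, from bench import * gives the robot as it stands.
- The arm moves only by the shell command python3 -m handwheel 'ROWS' [OPENING] [FORCE]. ROWS is JSON, a list of rows, each an object with "xyz": the shift along the world's x, y, z in cm, a list of three; "angular": the turn, a rotation vector about the world's x, y, z in degrees, a list of three. A call has 1 to 5 rows; each row shifts and turns the pose as measured when the row begins; what a row does not reach is not made up. A row lasts 1/12 s, in which the tool goes at most 41.7 mm and 7.16 degrees, less where a joint would pass 70% of its speed; a pose out of reach is approached as far as the arm can. A call with a gripper value outside its range is refused whole. OPENING is the finger opening in cm, from 0 to 8.7, set as the call begins (- or left out, the last holds). The fingers move at their own pace and stop on an object; FORCE is the grip in N (left out, the last holds). Time passes only in rows, so rows that do not move let the fingers close. It gives the time, the measured TCP pose, the force and the opening at its end, in the units of the state.
- get_state(): the state, without advancing time (a new reading comes with each control period).
- get_image(name): name is "scene" or "top" or "wrist"; returns a dict with "pixels" (480x640x3 uint8, blue, green, red), "K" (3x3 intrinsics, pixels), "cam_to_world" (4x4, takes a point from camera to world coordinates). Camera axes: x right, y down, z forward; pixel columns grow to the right and rows downward; lengths in m; the calibration is good to about 2 mm. A picture is of the moment at which its call begins. There is no depth.
- close_job(): hands the job in, once; it reports no verdict.
The state is a dict: "time": time; "joint_positions": joint angles; "qd": joint speeds; "joint_torque": joint torques, N m; "position": TCP position; "tool_rot": TCP orientation; "ft_force": force on the tool from outside, world axes, zero at the start; "torque": the same for the moment, N m; "grip_width": opening from 0.0 (shut) to 1.0 (fully open).
Only numpy, scipy, OpenCV 4.12 (cv2) and the standard library are available. Lean on these libraries where they do the work, as an engineer would, in place of code of your own. Each camera call takes 0.05 s, during which the arm holds its last target.

TASK

On the bench of the shoe-last store stand two grey boxes with sprung lids. Press the button on the front ledge of the wider box so that its lid pops up, then steady that lid with the fingers and ease it back past upright, without flinging it, until it rests wide open by itself. Leave the narrower box shut.

Things in the scene. Friction and masses are not known exactly. Their poses are not given: they have to be found in the camera images.
- tag_box: The wider grey steel box, screwed to the bench: lidded part 120 mm deep (x) by 160 mm wide (y) by 62 mm high with the lid shut; in front of it (-x side) a solid ledge 50 mm deep, 160 mm wide and 44 mm high carrying the round release button. Origin: centre of the underside of the lidded part; x points from the button to the hinge (away from the robot), y along the hinge, z up. The hinge line lies at x = +60 mm, z = 59 mm. The box's yaw is within 0.35 rad of straight.
- tag_button_top (a point): Centre of the top face of the wider box's release button, a dark steel round button of 26 mm diameter, at x = -88 mm, y = 0, z = 58 mm in the box frame when up. Pressed straight down it travels 6 mm and takes about 1.5 N at first and 4.5 N fully down; about 4 mm frees the lid. It springs back when let go.
- tag_lid_edge (a point): Middle of the free front edge of the wider box's lid, 120 mm from the hinge line; moves with the lid (6 mm thick, 160 mm wide, 0.2 kg). A steel catch 14 mm wide at the left end of this edge (y = +65 mm in the box frame) stands 10 mm out in front of it and reaches 26 mm below it; the rest of the edge and the underside is plain, but for a thin spring leg under the right end (y = -68 mm). Shut: x = -60 mm, z = 59 mm in the box frame.
- tag_lid (a joint): Angle of the wider box's lid, rad: 0 shut and caught, 1.57 upright, 1.9 wide open on its stop. When freed, a spring kicks it up to about 1.0 to 1.2, where it bobs on the soft spring and comes to stand (the free edge then 100 to 112 mm above the hinge line); higher up it swings freely with a little damping and falls back unless it is taken past upright, from where its weight leans it on the stop and it stays. It counts as flung if it turns faster than 4 rad/s above 1.35 rad.
- pin_lid (a joint): Angle of the lid of the other box, rad, 0 shut. That box is of the same build, with the same kind of button, but only 80 mm wide; it stands on the other side of the robot's midline and must stay shut.

How it is judged:
By the outcome, as a careful person would: the job done as asked, in the order asked, and still so for the second after the job is handed in, with the robot touching nothing.
It also fails if it takes over 38 s, if anything falls off the work surface, if the arm or the gripper's body presses on something with over 40 N, if the wrist force passes 120 N, or if a joint passes its speed limit or range.

## Working session

There is one attempt and no reset: what is moved stays moved. The work goes in short steps, Python scripts to look and compute and a shell command to move; the robot and the scene stay as the last step left them, time stands still between calls to the robot, and variables do not carry over. Pictures are saved under pics/ and viewed, and the job is handed in when it is done.

```bash
mkdir -p pics; python3 - <<'E'
from bench import *
import cv2,numpy as np
for n in("scene","top"):
    d=get_image(n); cv2.imwrite(f"pics/{n}1.png",d["pixels"]); print(n,np.round(d["K"],1).tolist(),np.round(d["cam_to_world"],3).tolist())
s=get_state(); print(s)
E
```

```text
scene [[485.5, 0.0, 316.8], [0.0, 485.5, 226.3], [0.0, 0.0, 1.0]] [[0.199, 0.567, -0.799, 1.275], [0.98, -0.124, 0.156, -0.172], [-0.011, -0.814, -0.581, 0.578], [0.0, 0.0, 0.0, 1.0]]
top [[461.0, 0.0, 316.1], [0.0, 461.0, 242.7], [0.0, 0.0, 1.0]] [[0.001, -0.986, 0.169, 0.409], [-1.0, -0.0, 0.001, -0.014], [-0.001, -0.169, -0.986, 0.89], [0.0, 0.0, 0.0, 1.0]]
{'time': 0.1, 'joint_positions': array([ 1.28312469,  0.321748  , -0.07008275,  1.45154158,  0.02259663,
        1.37079407, -0.05689355]), 'qd': array([-8.51171839e-05, -1.49284162e-03,  1.00575983e-03, -3.74201298e-03,
       -9.91125505e-04,  1.51669765e-03, -1.71313800e-04]), 'joint_torque': array([-3.48934338e-05, -4.92570949e+01, -4.05612476e-01, -3.13399601e+01,
       -6.41490868e-02,  3.94711783e-02,  4.17426963e-05]), 'position': array([ 0.19299654, -0.62017505,  0.22157716]), 'tool_rot': array([ 0.98504191,  1.3384534 , -0.98348681]), 'ft_force': array([ 0.56619252,  0.23090572, -0.41256718]), 'torque': array([ 0.08459178, -0.01577054,  0.07827997]), 'grip_width': 0.998012717692911}
```

View pics/scene1.png

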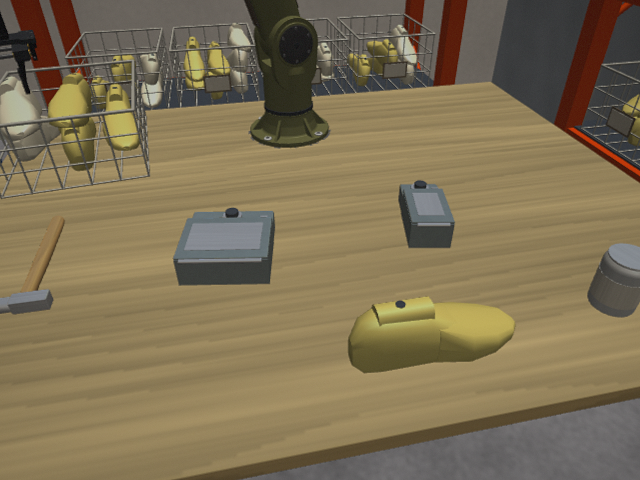

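View pics/top1.png

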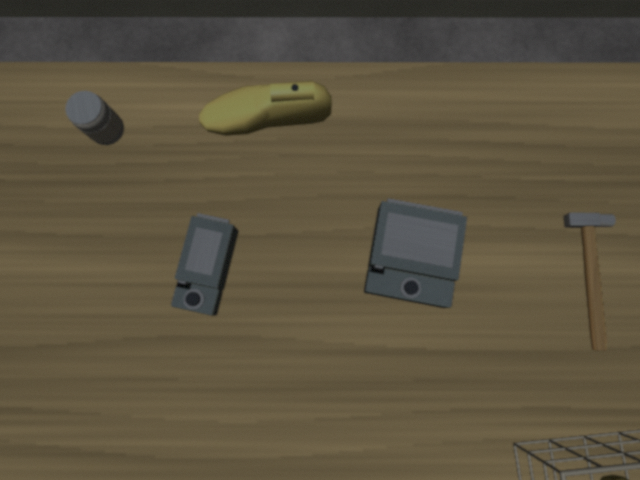

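The top view shows the wide box with its button at about (411,287) and lid corners at about (380,201), (467,214), (457,279). The narrow box's button is at (193,299).

```bash
cat > h.py <<'E'
from bench import *
import cv2,numpy as np
from scipy.spatial.transform import Rotation as R
def ray(d,u,v):
    K=np.array(d["K"]);T=np.array(d["cam_to_world"]);r=T[:3,:3]@np.linalg.inv(K)@[u,v,1];return T[:3,3],r
def onz(d,u,v,z):
    o,r=ray(d,u,v);return o+r*(z-o[2])/r[2]
def proj(d,p):
    K=np.array(d["K"]);T=np.array(d["cam_to_world"]);q=K@(T[:3,:3].T@(np.array(p)-T[:3,3]));return q[:2]/q[2]
E
python3 - <<'E'
from h import *
d=get_image("top");im=d["pixels"];s=get_image("scene")
def blob(d,x0,y0,x1,y1,t):
    g=cv2.cvtColor(d["pixels"],cv2.COLOR_BGR2GRAY)[y0:y1,x0:x1]
    n,l,st,c=cv2.connectedComponentsWithStats((g<t).astype(np.uint8))
    return [(st[i][4],(c[i]+[x0,y0]).round(1).tolist()) for i in range(1,n) if st[i][4]>30]
print(blob(d,398,275,425,300,45),blob(d,182,290,205,310,45),blob(s,222,203,242,219,50))
b=blob(d,398,275,425,300,45)
for _,c in b: print(onz(d,*c,.058))
for _,c in blob(s,222,203,242,219,50): print('s',onz(s,*c,.056))
c=[(380,201),(467,214),(457,279),(372,266)]
P=[onz(d,*p,.062) for p in c];print(np.round(P,4))
hsv=cv2.cvtColor(im,cv2.COLOR_BGR2HSV);m=((hsv[...,0]>75)&(hsv[...,0]<135)).astype(np.uint8)
m[:190]=0;m[320:]=0;m[:,:340]=0;m[:,490:]=0
cs,_=cv2.findContours(m,cv2.RETR_EXTERNAL,cv2.CHAIN_APPROX_NONE);k=max(cs,key=cv2.contourArea)
print(cv2.minAreaRect(k),cv2.approxPolyDP(k,5,True)[:,0].tolist())
v=im[180:330,340:500];cv2.imwrite("pics/z.png",cv2.resize(v,None,fx=5,fy=4,interpolation=2)[:600])
E
```

```text
[(np.int32(119), [410.7, 287.3])] [(np.int32(129), [192.7, 298.5])] [(np.int32(33), [231.9, 214.8])]
[ 0.4711265  -0.18352239  0.058     ]
s [ 0.48465143 -0.18372439  0.056     ]
[[ 0.6302 -0.1313  0.062 ]
 [ 0.6056 -0.291   0.062 ]
 [ 0.4858 -0.2664  0.062 ]
 [ 0.5092 -0.1141  0.062 ]]
((416.17156982421875, 252.62521362304688), (89.20855712890625, 95.20689392089844), 10.56101131439209) [[383, 202], [366, 290], [448, 306], [465, 218]]
```

View pics/z.png

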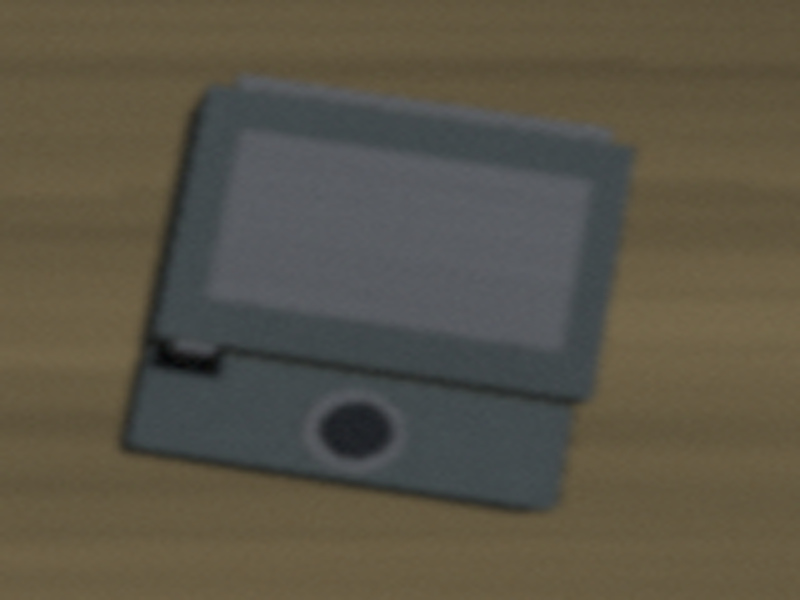

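The box edges in the zoom agree with the button point. Next I work out the pose, and the turn and shift the tool needs.

```bash
cat >> h.py <<'E'
def box():
    yaw=YAW;B=np.array(B0);Rz=R.from_euler('z',yaw).as_matrix();return B,Rz
def status():
    s=get_state();M=R.from_rotvec(s["tool_rot"]).as_matrix()
    print('t',round(s["time"],2),'pos',s["position"].round(4),'box mm',(RB.T@(s["position"]-B0)*1000).round(1),'x',M[:,0].round(3),'z',M[:,2].round(3),'F',s["ft_force"].round(1),'w',round(s["grip_width"],3))
    return s,M
E
python3 - <<'E'
from h import *
d=get_image("top")
P=np.array([onz(d,*p,.062) for p in [(381,202),(466.8,217.5),(458.4,280.5),(371,265)]])
b=onz(d,410.7,287.3,.058)
f=P[3]-P[2];h=P[0]-P[1];l=P[0]-P[3];r=P[1]-P[2]
print([np.linalg.norm(q).round(4) for q in(f,h,l,r)],[np.arctan2(-q[0],q[1]).round(3) for q in(f,h)],[np.arctan2(q[1],q[0]).round(3) for q in(l,r)])
yaw=np.mean([np.arctan2(-q[0],q[1]) for q in(f,h)]+[np.arctan2(q[1],q[0]) for q in(l,r)])
Rz=R.from_euler('z',yaw).as_matrix();B1=P.mean(0)-[0,0,.062];B2=b-Rz@[-.088,0,.058]
print(yaw,B1,B2)
B=(B1+B2)/2
open("h.py","a").write(f"\nB0=np.array({B.tolist()});YAW={yaw};RB=R.from_euler('z',YAW).as_matrix()\n")
E
python3 - <<'E'
from h import *
s,M=status()
# target: tool x down, tilted so body leans to -x ; tool z along +-box y
t=np.radians(12)
x=RB@[np.sin(t),0,-np.cos(t)]
for sg in(1,-1):
    z=RB@[0,sg,0]; T=np.c_[x,np.cross(z,x),z]
    rv=R.from_matrix(T@M.T).as_rotvec(degrees=True);print(sg,rv.round(1))
print('button', B0+RB@[-.09,0,.058])
E
```

```text
[np.float64(0.1589), np.float64(0.1598), np.float64(0.1191), np.float64(0.1179)] [np.float64(-0.177), np.float64(-0.185)] [np.float64(-0.175), np.float64(-0.183)]
-0.17992851828052037 [ 5.55350930e-01 -2.01138849e-01 -5.55111512e-17] [ 5.57705874e-01 -1.99270800e-01  4.85722573e-17]
t 0.25 pos [ 0.1931 -0.6204  0.2221] box mm [-282.4 -478.5  222.1] x [-0.     0.001 -1.   ] z [ 0.297 -0.955 -0.001] F [ 0.6 -0.5 -0.5] w 0.997
1 [-16.4  -1.1 151.7]
-1 [  0.7 -12.1 -27.5]
button [ 0.46798132 -0.18409849  0.058     ]
```

```bash
python3 - <<'E'
from h import *
s=get_image("scene");t=get_image("top")
for uv in[(147,178),(0,195),(75,110)]: print(uv,onz(s,*uv,0).round(3))
for z in(.08,.1,.12,.15,.2): print(z,'scene rail corner',onz(s,145,120,z).round(3),'rail left',onz(s,0,137,z).round(3),'top corner',onz(t,515,443,z).round(3))
print(proj(s,[.193,-.62,.222]))
E
```

```text
(147, 178) [ 0.197 -0.375  0.   ]
(0, 195) [ 0.204 -0.699  0.   ]
(75, 110) [-0.297 -0.631  0.   ]
0.08 scene rail corner [ 0.034 -0.376  0.08 ] rail left [ 0.061 -0.713  0.08 ] top corner [ 0.212 -0.343  0.08 ]
0.1 scene rail corner [ 0.084 -0.368  0.1  ] rail left [ 0.11  -0.691  0.1  ] top corner [ 0.217 -0.335  0.1  ]
0.12 scene rail corner [ 0.133 -0.36   0.12 ] rail left [ 0.159 -0.67   0.12 ] top corner [ 0.222 -0.327  0.12 ]
0.15 scene rail corner [ 0.208 -0.348  0.15 ] rail left [ 0.232 -0.637  0.15 ] top corner [ 0.229 -0.315  0.15 ]
0.2 scene rail corner [ 0.333 -0.327  0.2  ] rail left [ 0.354 -0.583  0.2  ] top corner [ 0.241 -0.294  0.2  ]
[ 1.40003754 96.1373925 ]
```

The basket rails are about 0.15 m high and lie at x below about 0.21 m, so I go forward and up first, then across.

```bash
r='{"xyz":[3,0.6,0.4],"angular":[0,0,-2]}'; python3 -m handwheel '[{"xyz":[2,0,0.4],"angular":[0,0,-2]},{"xyz":[3,0.6,0.4],"angular":[0,0,-2]},{"xyz":[3,1,0.4],"angular":[0,0,-2]},{"xyz":[3,2,0],"angular":[0,0,-2]},{"xyz":[3,2,0],"angular":[0,0,-2]}]' 0 20
python3 -m handwheel '[{"xyz":[2.5,3,0],"angular":[0,0,-2]},{"xyz":[2.5,3,0],"angular":[0,0,-2]},{"xyz":[2.5,3,0],"angular":[0,0,-2]},{"xyz":[2,3.3,0],"angular":[0,0,-2]},{"xyz":[2,3.3,0],"angular":[0,0,-2]}]'
python3 -c "
from h import *
status()"
```

```text
time: 0.77
position: [0.3232, -0.5695, 0.2339]
tool_rot: [1.133, 1.259, -1.144]
ft_force: [0.3, -0.6, 0.0]
grip_width: 0.708
time: 1.18
position: [0.4442, -0.4085, 0.233]
tool_rot: [1.27, 1.17, -1.28]
ft_force: [1.2, -0.2, 0.9]
grip_width: 0.324
t 1.18 pos [ 0.4442 -0.4085  0.233 ] box mm [ -73.2 -225.   233. ] x [-0.007 -0.002 -1.   ] z [-0.089 -0.996  0.002] F [ 1.2 -0.2  0.9] w 0.324
```

```bash
python3 -m handwheel '[{"xyz":[0.2,3.5,0],"angular":[0,-2,-1]},{"xyz":[0.2,3.5,0],"angular":[0,-2,-1]},{"xyz":[0.3,3.5,0],"angular":[0,-2,-1]},{"xyz":[0.3,3.5,0],"angular":[0,-2,-1]},{"xyz":[0.3,3.5,0],"angular":[0,-2,-1]}]'
python3 -m handwheel '[{"xyz":[0.3,2.5,-1],"angular":[0,-2,-0.5]},{"xyz":[0.3,1.5,-2],"angular":[0,-2,0]},{"xyz":[0,0,-3],"angular":[0,0,0]},{"xyz":[0,0,-3],"angular":[0,0,0]},{"xyz":[0,0,0],"angular":[0,0,0]}]'
python3 -c "
from h import *
s,M=status()
t=np.radians(12);x=RB@[np.sin(t),0,-np.cos(t)];z=RB@[0,-1,0]
print(R.from_matrix(np.c_[x,np.cross(z,x),z]@M.T).as_rotvec(degrees=True).round(1))"
```

```text
time: 1.6
position: [0.4649, -0.2208, 0.2315]
tool_rot: [1.418, 0.998, -1.193]
ft_force: [0.6, -0.7, 1.1]
grip_width: 0.018
time: 2.02
position: [0.4722, -0.1684, 0.1432]
tool_rot: [1.448, 0.94, -1.124]
ft_force: [-1.2, 0.8, -1.6]
grip_width: 0.006
t 2.02 pos [ 0.4722 -0.1684  0.1432] box mm [-88.7  16.2 143.2] x [ 0.256 -0.01  -0.967] z [-0.161 -0.986 -0.032] F [-1.2  0.8 -1.6] w 0.006
[-1.3  3.  -1. ]
```

```bash
python3 -m handwheel '[{"xyz":[-0.1,-0.8,-1],"angular":[-0.6,1,-0.5]},{"xyz":[-0.1,-0.8,-2],"angular":[-0.6,1,-0.5]},{"xyz":[0,0,-2],"angular":[0,0,0]},{"xyz":[0,0,-1.2],"angular":[0,0,0]},{"xyz":[0,0,0],"angular":[0,0,0]}]'
python3 -c "
from h import *
status()
for n in('wrist','scene'):
  d=get_image(n);cv2.imwrite('pics/%s2.png'%n,d['pixels'])"
```

```text
time: 2.43
position: [0.4729, -0.1871, 0.0853]
tool_rot: [1.426, 0.932, -1.172]
ft_force: [-0.5, 0.4, -0.2]
grip_width: 0.004
t 2.43 pos [ 0.4729 -0.1871  0.0853] box mm [-84.7  -2.   85.3] x [ 0.226 -0.039 -0.973] z [-0.181 -0.983 -0.002] F [-0.5  0.4 -0.2] w 0.004
```

View pics/wrist2.png

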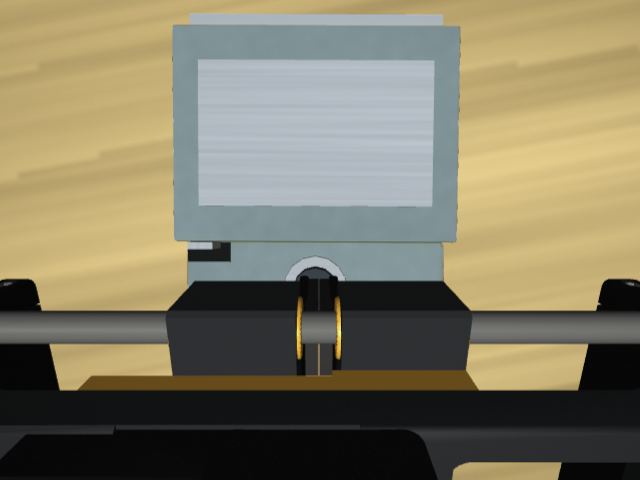

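View pics/scene2.png

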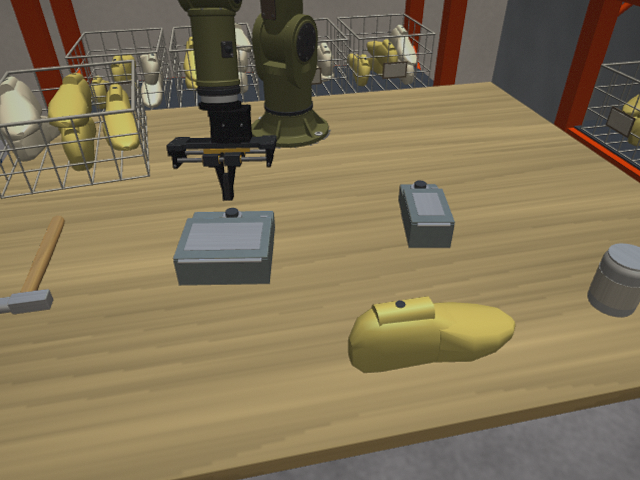

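The wrist view shows the closed fingers centred on the button at column ~318, with the lid square to the tool. Now I come down onto it.

```bash
python3 -m handwheel '[{"xyz":[-0.3,0.1,-1],"angular":[0,0,0]},{"xyz":[-0.1,0.1,-1],"angular":[0,0,0]},{"xyz":[0,0,0],"angular":[0,0,0]}]'
python3 -c "
from h import *
status()"
```

```text
time: 2.78
position: [0.4729, -0.1871, 0.0705]
tool_rot: [1.427, 0.921, -1.166]
ft_force: [-0.2, 0.5, 0.1]
grip_width: 0.007
t 2.78 pos [ 0.4729 -0.1871  0.0705] box mm [-84.6  -2.1  70.5] x [ 0.235 -0.045 -0.971] z [-0.182 -0.983  0.001] F [-0.2  0.5  0.1] w 0.007
```

```bash
python3 -m handwheel '[{"xyz":[-0.5,0.3,0],"angular":[0,0,0]},{"xyz":[-0.3,0.1,0],"angular":[0,0,0]},{"xyz":[0,0,0],"angular":[0,0,0]}]'
python3 -c "
from h import *
status()"
```

```text
time: 3.03
position: [0.4642, -0.1826, 0.0707]
tool_rot: [1.427, 0.921, -1.166]
ft_force: [0.4, 0.2, -0.2]
grip_width: 0.006
t 3.03 pos [ 0.4642 -0.1826  0.0707] box mm [-94.    0.8  70.7] x [ 0.235 -0.045 -0.971] z [-0.182 -0.983  0.001] F [ 0.4  0.2 -0.2] w 0.006
```

```bash
python3 -m handwheel '[{"xyz":[0.4,0,-0.6],"angular":[0,0,0]},{"xyz":[0,0,-0.6],"angular":[0,0,0]},{"xyz":[0,0,-0.3],"angular":[0,0,0]}]'
python3 -c "
from h import *
status()"
```

```text
time: 3.28
position: [0.4698, -0.1833, 0.0567]
tool_rot: [1.426, 0.916, -1.164]
ft_force: [-2.8, 1.9, 3.6]
grip_width: 0.005
t 3.28 pos [ 0.4698 -0.1833  0.0567] box mm [-88.4   1.1  56.7] x [ 0.239 -0.047 -0.97 ] z [-0.182 -0.983  0.003] F [-2.8  1.9  3.6] w 0.005
```

```bash
python3 -m handwheel '[{"xyz":[0,0,-0.3],"angular":[0,0,0]},{"xyz":[0,0,-0.3],"angular":[0,0,0]}]'
python3 -c "
from h import *
status()
d=get_image('scene');cv2.imwrite('pics/s3.png',d['pixels'])"
```

```text
time: 3.45
position: [0.4702, -0.1835, 0.0527]
tool_rot: [1.426, 0.917, -1.165]
ft_force: [-25.2, 9.7, 54.7]
grip_width: 0.008
t 3.45 pos [ 0.4702 -0.1835  0.0527] box mm [-87.9   1.   52.7] x [ 0.238 -0.047 -0.97 ] z [-0.182 -0.983  0.003] F [-25.2   9.7  54.7] w 0.008
```

View pics/s3.png

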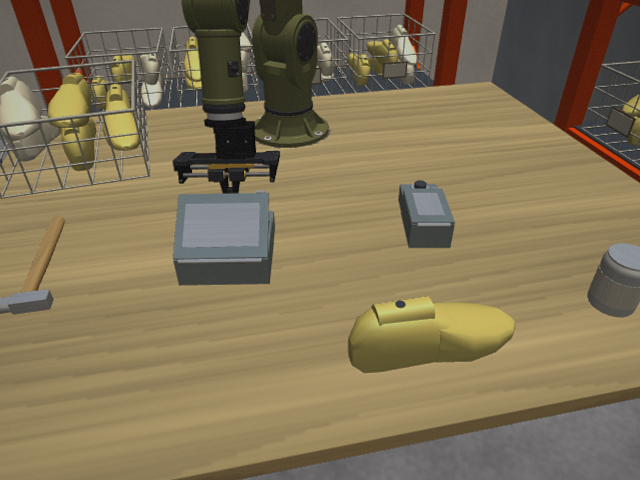

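The lid is free and rising (front edge at row ~195). The button has bottomed out at about 55 N, so I back off the tool up and toward the robot.

```bash
python3 -m handwheel '[{"xyz":[-0.2,0,0.8],"angular":[0,0,0]},{"xyz":[-1,0.1,1.5],"angular":[0,0,0]},{"xyz":[-1,0.1,1.5],"angular":[0,0,0]},{"xyz":[-1,0.1,1.5],"angular":[0,0,0]}]'
python3 -c "
from h import *
status()
for n in('wrist','scene'):
  d=get_image(n);cv2.imwrite('pics/%s4.png'%n,d['pixels'])"
```

```text
time: 3.83
position: [0.4386, -0.1793, 0.1064]
tool_rot: [1.426, 0.922, -1.164]
ft_force: [0.3, -0.2, -0.1]
grip_width: 0.009
t 3.83 pos [ 0.4386 -0.1793  0.1064] box mm [-119.7   -0.5  106.4] x [ 0.236 -0.044 -0.971] z [-0.179 -0.984  0.001] F [ 0.3 -0.2 -0.1] w 0.009
```

View pics/scene4.png

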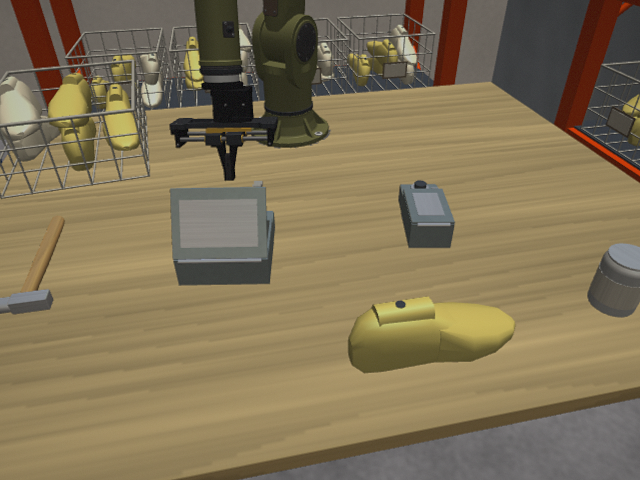

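View pics/wrist4.png

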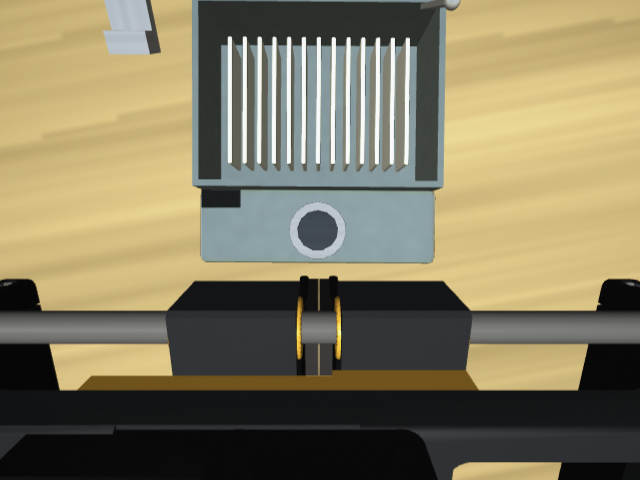

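The scene view shows the lid standing at about 1.1 rad (top edge at row ~188) and the narrow box still shut. I raise the fingertips in front of the lid and let it settle.

```bash
python3 -m handwheel '[{"xyz":[0.5,-0.1,1.3],"angular":[0,0,0]},{"xyz":[1.5,-0.2,1.3],"angular":[0,0,0]},{"xyz":[1.5,-0.3,1.3],"angular":[0,0,0]},{"xyz":[1.5,-0.3,0.4],"angular":[0,0,0]},{"xyz":[0.5,-0.1,0],"angular":[0,0,0]}]'
python3 -m handwheel '[{"xyz":[0,0,0],"angular":[0,0,0]},{"xyz":[0,0,0],"angular":[0,0,0]},{"xyz":[0,0,0],"angular":[0,0,0]},{"xyz":[0,0,0],"angular":[0,0,0]},{"xyz":[0,0,0],"angular":[0,0,0]}]'
cat > look.py <<'E'
from h import *
import sys
status()
d=get_image('scene');cv2.imwrite('pics/%s.png'%sys.argv[1],d['pixels'])
g=[(t,proj(d,B0+RB@[.06-.12*np.cos(t)+.003*np.sin(t),0.07,.059+.12*np.sin(t)+.003*np.cos(t)]).round(0).tolist()) for t in(0.9,1,1.1,1.2,1.3,1.5,1.57,1.7,1.8,1.9)];print(g)
cv2.imwrite('pics/%sz.png'%sys.argv[1],cv2.resize(d['pixels'][80:300,120:360],None,fx=2.5,fy=2.5))
E
python3 look.py s5
```

```text
time: 4.35
position: [0.4946, -0.1906, 0.148]
tool_rot: [1.426, 0.919, -1.168]
ft_force: [-0.3, -0.3, -0.1]
grip_width: 0.003
time: 4.77
position: [0.4921, -0.1892, 0.1424]
tool_rot: [1.426, 0.928, -1.172]
ft_force: [0.4, 0.4, -0.2]
grip_width: 0.005
t 4.77 pos [ 0.4921 -0.1892  0.1424] box mm [-65.3  -0.7 142.4] x [ 0.228 -0.042 -0.973] z [-0.182 -0.983 -0.   ] F [ 0.4  0.4 -0.2] w 0.005
[(0.9, [260.0, 186.0]), (1, [259.0, 186.0]), (1.1, [259.0, 186.0]), (1.2, [258.0, 187.0]), (1.3, [257.0, 189.0]), (1.5, [256.0, 195.0]), (1.57, [255.0, 198.0]), (1.7, [255.0, 204.0]), (1.8, [254.0, 209.0]), (1.9, [254.0, 216.0])]
```

View pics/s5z.png

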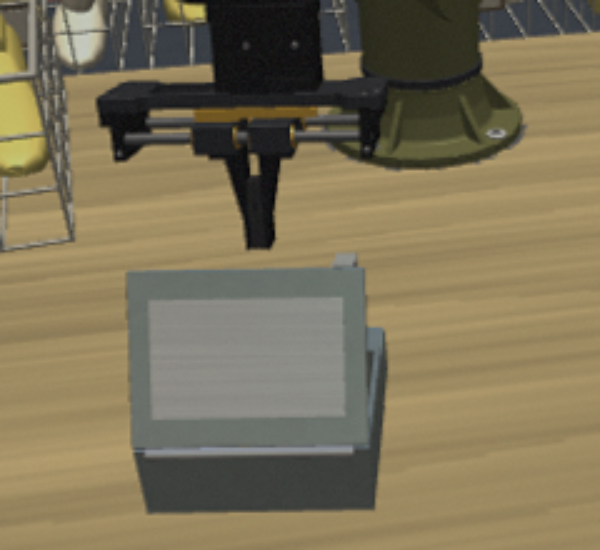

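```bash
python3 -m handwheel '[{"xyz":[0,0,0.3],"angular":[0,0,0]},{"xyz":[0,0,0],"angular":[0,0,0]},{"xyz":[0,0,0],"angular":[0,0,0]},{"xyz":[0,0,0],"angular":[0,0,0]},{"xyz":[0,0,0],"angular":[0,0,0]}]'
python3 -m handwheel '[{"xyz":[0.8,-0.15,0],"angular":[0,0,0]},{"xyz":[0.8,-0.15,0],"angular":[0,0,0]},{"xyz":[0.8,-0.15,0],"angular":[0,0,0]},{"xyz":[0.8,-0.15,0],"angular":[0,0,0]},{"xyz":[0.5,-0.1,0],"angular":[0,0,0]}]'
python3 look.py s6
```

```text
time: 5.23
position: [0.4911, -0.1893, 0.1458]
tool_rot: [1.425, 0.927, -1.173]
ft_force: [0.4, -0.2, -0.4]
grip_width: 0.006
time: 5.65
position: [0.5317, -0.1973, 0.1462]
tool_rot: [1.426, 0.925, -1.172]
ft_force: [0.5, 0.3, 0.5]
grip_width: 0.007
t 5.65 pos [ 0.5317 -0.1973  0.1462] box mm [-24.9  -1.6 146.2] x [ 0.229 -0.044 -0.972] z [-0.184 -0.983  0.001] F [0.5 0.3 0.5] w 0.007
[(0.9, [260.0, 186.0]), (1, [259.0, 186.0]), (1.1, [259.0, 186.0]), (1.2, [258.0, 187.0]), (1.3, [257.0, 189.0]), (1.5, [256.0, 195.0]), (1.57, [255.0, 198.0]), (1.7, [255.0, 204.0]), (1.8, [254.0, 209.0]), (1.9, [254.0, 216.0])]
```

View pics/s6z.png

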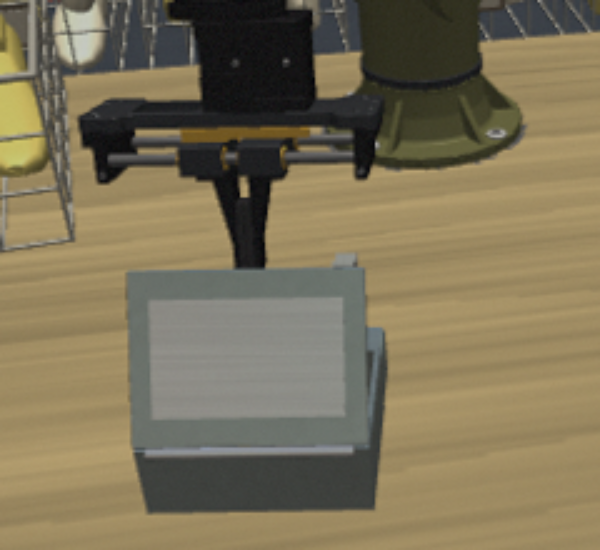

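The lid hasn't moved between the last two pictures, and the fingertips have just passed behind its edge (row ~187). I push on slowly.

```bash
python3 -m handwheel '[{"xyz":[0.5,-0.08,0],"angular":[0,0,0]},{"xyz":[0.5,-0.08,0],"angular":[0,0,0]},{"xyz":[0.5,-0.08,0],"angular":[0,0,0]},{"xyz":[0.5,-0.08,0],"angular":[0,0,0]},{"xyz":[0.5,-0.08,0],"angular":[0,0,0]}]'
python3 -m handwheel '[{"xyz":[0.5,-0.08,0],"angular":[0,0,0]},{"xyz":[0.5,-0.08,0],"angular":[0,0,0]},{"xyz":[0.5,-0.08,0],"angular":[0,0,0]},{"xyz":[0.5,-0.08,0],"angular":[0,0,0]}]'
python3 look.py s7
```

```text
time: 6.12
position: [0.5592, -0.2015, 0.1453]
tool_rot: [1.426, 0.927, -1.173]
ft_force: [-0.4, -0.3, 0.1]
grip_width: 0.009
time: 6.45
position: [0.5812, -0.2051, 0.1452]
tool_rot: [1.426, 0.927, -1.173]
ft_force: [0.1, 0.8, -0.5]
grip_width: 0.01
t 6.45 pos [ 0.5812 -0.2051  0.1452] box mm [ 25.1  -0.4 145.2] x [ 0.227 -0.043 -0.973] z [-0.184 -0.983  0.   ] F [ 0.1  0.8 -0.5] w 0.01
[(0.9, [260.0, 186.0]), (1, [259.0, 186.0]), (1.1, [259.0, 186.0]), (1.2, [258.0, 187.0]), (1.3, [257.0, 189.0]), (1.5, [256.0, 195.0]), (1.57, [255.0, 198.0]), (1.7, [255.0, 204.0]), (1.8, [254.0, 209.0]), (1.9, [254.0, 216.0])]
```

View pics/s7z.png

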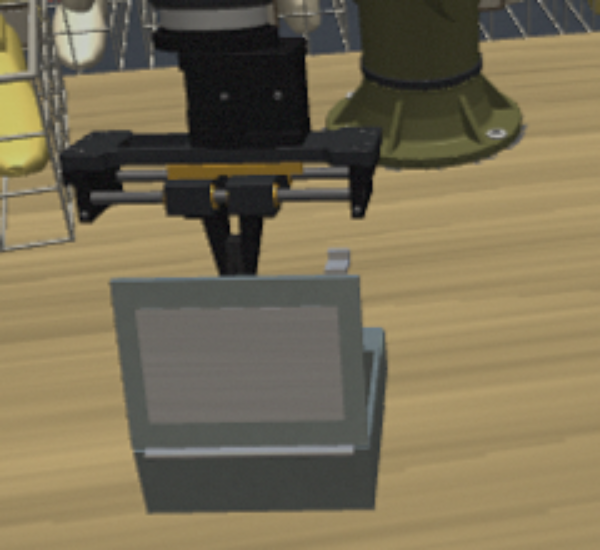

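The lid edge is now at row ~191, about 1.4 rad, moving with the fingers. I keep going at the same slow pace.

```bash
python3 -m handwheel '[{"xyz":[0.45,-0.08,0],"angular":[0,0,0]},{"xyz":[0.45,-0.08,0],"angular":[0,0,0]},{"xyz":[0.45,-0.08,0],"angular":[0,0,0]},{"xyz":[0.45,-0.08,0],"angular":[0,0,0]},{"xyz":[0.45,-0.08,0],"angular":[0,0,0]}]'
python3 look.py s8
```

```text
time: 6.92
position: [0.6064, -0.2096, 0.1453]
tool_rot: [1.426, 0.926, -1.173]
ft_force: [-1.0, 0.0, -0.1]
grip_width: 0.002
t 6.92 pos [ 0.6064 -0.2096  0.1453] box mm [ 50.7  -0.3 145.3] x [ 0.228 -0.043 -0.973] z [-0.184 -0.983  0.   ] F [-1.   0.  -0.1] w 0.002
[(0.9, [260.0, 186.0]), (1, [259.0, 186.0]), (1.1, [259.0, 186.0]), (1.2, [258.0, 187.0]), (1.3, [257.0, 189.0]), (1.5, [256.0, 195.0]), (1.57, [255.0, 198.0]), (1.7, [255.0, 204.0]), (1.8, [254.0, 209.0]), (1.9, [254.0, 216.0])]
```

View pics/s8z.png

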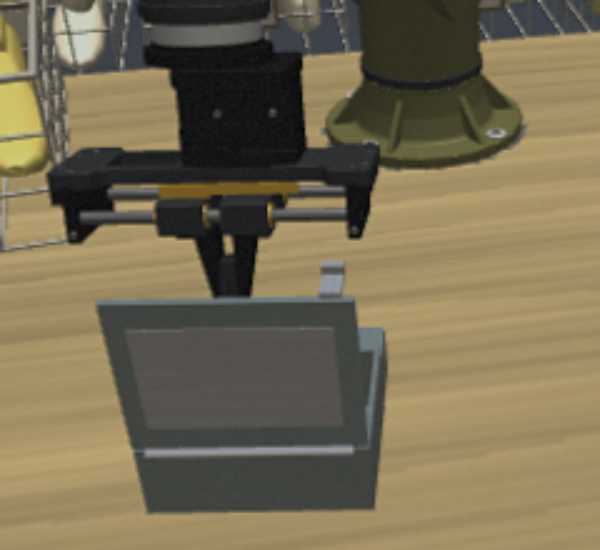

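```bash
python3 -m handwheel '[{"xyz":[0.4,-0.07,0],"angular":[0,0,0]},{"xyz":[0.4,-0.07,0],"angular":[0,0,0]},{"xyz":[0.4,-0.07,0],"angular":[0,0,0]},{"xyz":[0.3,-0.06,0],"angular":[0,0,0]},{"xyz":[0.3,-0.06,0],"angular":[0,0,0]}]'
python3 look.py s9
```

```text
time: 7.38
position: [0.6271, -0.2132, 0.1454]
tool_rot: [1.427, 0.926, -1.172]
ft_force: [-0.5, 0.4, 0.8]
grip_width: 0.004
t 7.38 pos [ 0.6271 -0.2132  0.1454] box mm [ 71.8  -0.2 145.4] x [ 0.229 -0.043 -0.973] z [-0.183 -0.983  0.   ] F [-0.5  0.4  0.8] w 0.004
[(0.9, [260.0, 186.0]), (1, [259.0, 186.0]), (1.1, [259.0, 186.0]), (1.2, [258.0, 187.0]), (1.3, [257.0, 189.0]), (1.5, [256.0, 195.0]), (1.57, [255.0, 198.0]), (1.7, [255.0, 204.0]), (1.8, [254.0, 209.0]), (1.9, [254.0, 216.0])]
```

View pics/s9z.png

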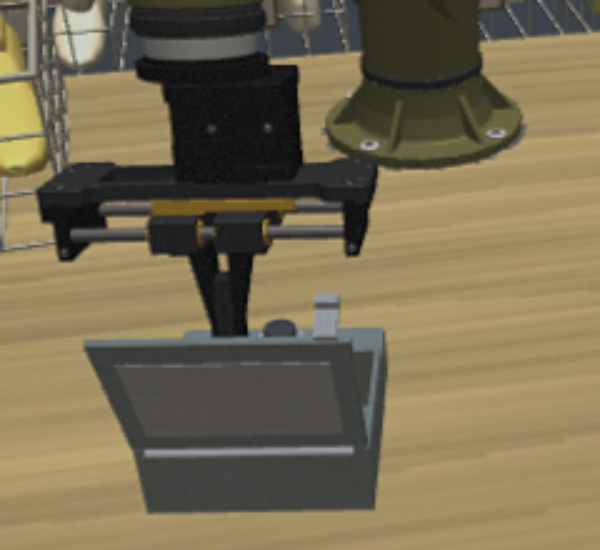

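The lid edge is at row ~217, which matches 1.9 rad, on the stop. I withdraw backward and up.

```bash
python3 -m handwheel '[{"xyz":[-0.5,0.08,0],"angular":[0,0,0]},{"xyz":[-1,0.16,0],"angular":[0,0,0]},{"xyz":[-1.5,0.25,0.5],"angular":[0,0,0]},{"xyz":[-2,0.35,1],"angular":[0,0,0]},{"xyz":[-2.5,0.4,1.5],"angular":[0,0,0]}]'
python3 -m handwheel '[{"xyz":[-2.5,0.4,1.5],"angular":[0,0,0]},{"xyz":[-2.5,0.4,1.5],"angular":[0,0,0]},{"xyz":[-1.5,0.2,1],"angular":[0,0,0]},{"xyz":[0,0,0],"angular":[0,0,0]},{"xyz":[0,0,0],"angular":[0,0,0]}]'
python3 -m handwheel '[{"xyz":[0,0,0],"angular":[0,0,0]},{"xyz":[0,0,0],"angular":[0,0,0]},{"xyz":[0,0,0],"angular":[0,0,0]},{"xyz":[0,0,0],"angular":[0,0,0]},{"xyz":[0,0,0],"angular":[0,0,0]}]'
python3 look.py s10
```

```text
time: 7.85
position: [0.5489, -0.1984, 0.1713]
tool_rot: [1.427, 0.934, -1.172]
ft_force: [-1.1, 0.2, 0.4]
grip_width: 0.003
time: 8.27
position: [0.473, -0.1874, 0.2141]
tool_rot: [1.426, 0.929, -1.177]
ft_force: [-0.6, 0.8, -0.3]
grip_width: 0.007
time: 8.68
position: [0.4736, -0.1865, 0.2115]
tool_rot: [1.426, 0.933, -1.177]
ft_force: [0.4, 0.7, 0.6]
grip_width: 0.004
t 8.68 pos [ 0.4736 -0.1865  0.2115] box mm [-84.   -1.3 211.5] x [ 0.222 -0.04  -0.974] z [-0.184 -0.983 -0.002] F [0.4 0.7 0.6] w 0.004
[(0.9, [260.0, 186.0]), (1, [259.0, 186.0]), (1.1, [259.0, 186.0]), (1.2, [258.0, 187.0]), (1.3, [257.0, 189.0]), (1.5, [256.0, 195.0]), (1.57, [255.0, 198.0]), (1.7, [255.0, 204.0]), (1.8, [254.0, 209.0]), (1.9, [254.0, 216.0])]
```

View pics/s10.png

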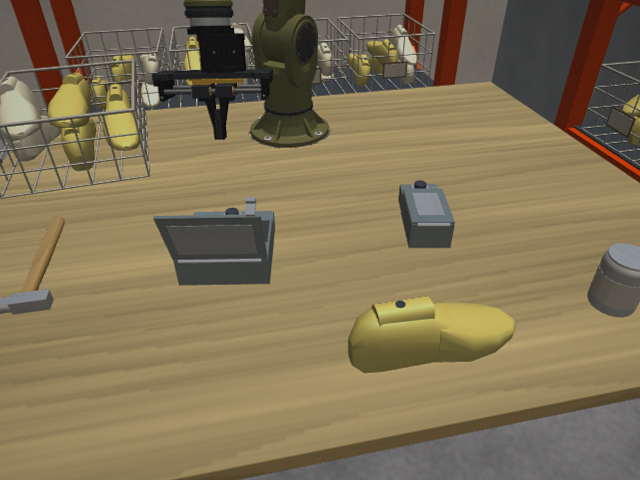

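The lid rests open by itself with its edge at row ~217. The robot is clear of everything, and the narrow box at (425,215) is shut.

```bash
python3 -c "
from bench import *
print(close_job())"
```

```text
the job is handed in; nothing more can be done
None
```

The job is done and handed in at about 8.7 s of the 38 s allowed. I pressed the wider box's button with the closed fingers and the lid popped up. I let it settle at about 1.1 rad, then eased it past upright with the fingertips at about 6 cm/s and backed away.

- **Lid:** the last picture shows it resting open by itself on its stop. The free edge sits at about row 217, where 1.9 rad predicts row 216. It still stood there about 1.3 s after I began backing the fingers away.
- **Lid speed:** I did not measure it. The fingers' pace on a roughly 100 mm lever gives about 0.6 rad/s while they drove the lid. The pictures show about 1.4, 1.6 and then 1.9 rad, 0.5 s apart. The last 0.1–0.2 rad may have been the lid falling gently onto its stop.
- **Rest of the scene:** the narrower box is shut, nothing else was disturbed, and the robot touches nothing.
- **Press force:** the button bottomed out harder than intended, with a reading of about 61 N at the wrist. That load was on the fingertips only, under the 120 N wrist limit, and I released it in the next move.

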